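Advance the copper tube one pitch in the cutting jig

TASK

Set up the next cut in the tube-cutting jig. First swing the open keeper bar shut across the copper tube until it snaps into its detent; then pull the pusher carriage's plunger knob up, slide the carriage on to the very next hole towards the tube (no farther) so that it feeds the tube forward through the saw guide, and push the stiff pin fully home in that hole. Finish still gripping the knob with the pin home, as one does while the cut is started, and leave the other things on the bench where they are.

Things in the scene. Friction and masses are not known exactly. Their poses are not given: they have to be found in the camera images.
- jig: Tube-cutting jig fixed to the bench, on a steel base 110 x 390 x 12 mm. Origin: on the bench under the tube's line; y along the tube in the feed direction (carriage at -y, saw guide at +y), x across, z up. V-blocks at y = -20 and 108 mm, tops at 50 mm. Hole strip along x = 0 under the carriage. Detent post at x = -42, y = 50 mm, top 52 mm, with a stop ear to 62 mm on its -y side.
- keeper (a joint): Angle of the keeper bar about its upright hinge, rad. 0 = shut: straight across above the tube, pointing to the jig's -x, at its stop. Grows to 1.7 as it opens, swinging level and clockwise from above; at 1.57 it points to the jig's +y. Stays where left. From about 0.15 rad down it rides over a sprung ball (some 4 N at the knob), then snaps in; latched it reads 0 to 0.02.
- keeper_hinge (a point): Point on the keeper bar's upright hinge axis, at x = 58, y = 50 mm in the jig's frame, at the height of the bar's underside (55.5 mm above the bench). Fixed to the jig.
- keeper_knob (a point): Middle of the upright black knob at the keeper bar's free end, 122 mm from the hinge axis, 80.5 mm above the bench. The knob is round, 19 mm in diameter, from 67 to 92 mm above the bench; the flat bar below it is 20 mm wide and 8 mm thick, its top 63.5 mm above the bench.
- carriage (a joint): Travel of the aluminium pusher carriage (79 mm across, 56 mm long, top 49 mm above the bench) along the jig's +y, m. Starts at 0 with its pin in a hole; holes at -0.025, 0, 0.025, 0.050: the next is 0.025. Ends of travel -0.027 and 0.053. Sliding takes 2 to 3 N; with the pin in a hole it has about 1 mm of play. A round pad on its front pushes the tube's rear end.
- plunger (a joint): Height of the plunger pin above home, m. 0 = fully down in a hole; from 0.010 the 8 mm round-nosed pin is clear of the hole strip; upper stop at 0.016. The pin is stiff in its bore (friction 2.5 N, weak downward spring): about 5 N pulls it up, 2 N pushes it down, and it stays where it is left, so it must be pushed home.
- pull_knob: Black round plunger knob, 28 mm in diameter, 25.5 mm tall, upright; moves with carriage and pin. Origin: on its axis, 14 mm above its underside, 11.5 mm below its top, 84 mm above the bench with the pin home. Its wide part reaches from 6 mm below to 6 mm above the origin. The carriage's boss below it (22 mm wide) ends 17 mm below the origin with the pin home.
- tube: Loose straight copper tube in the V-blocks, 22 mm in diameter, 197 mm long, 140 g. Origin: its middle, on its axis, 42 mm above the bench; y along it. At the start its rear end stands 0 to 4 mm ahead of the pusher pad (origin at y = 23.5 to 27.5 mm in the jig's frame); with the carriage in the next hole and the tube against the pad, at y = 48.5 mm.
- sanding_block: Bystander: wooden sanding block, 38 x 72 x 24 mm, loose on the bench on the robot's side of the jig. Origin: centre of its underside.
- punch: Bystander: slim steel chasing punch, 9 x 112 x 9 mm, loose on the bench close behind the jig. Origin: centre of its underside.
- eraser: Bystander: worn white eraser, 18 x 34 x 11 mm, loose on the bench close to the jig on the robot's side. Origin: centre of its underside.

How it is judged:
By the outcome, as a careful person would: the job done as asked, in the order asked, and still so for the second after the job is handed in, while the arm keeps its last pose, push and grip.
It also fails if it takes over 51 s, if anything falls off the work surface, if the arm or the gripper's body presses on something with over 40 N, if the wrist force passes 120 N, or if a joint passes its speed limit or range.

ROBOT

A 7-joint arm with a two-finger parallel gripper is mounted at the origin on a cart in front of the work surface, level with it; the furniture and walls round the work are solid. World frame = base frame: x ahead of the robot, y to its left, z up, the work surface at z = 0. Lengths are in m, angles in degrees, forces in N, time in s.
With the tool pointing down it reaches from about 0.425 to 0.975 m from the base axis. Payload 16.7 kg.
Tool frame: the origin (TCP) lies at the very end of the fingers, on their centre line; the grasp point (between the pads) lies 19 mm behind it; z points along the fingers, y is the line along which they close (so a half turn about z gives the same grasp; the last joint's range is limited). The gripper opens to 85 mm and grips with 20 to 120 N. Pads are 22 mm wide; open, the fingers measure 114 mm over their backs; the gripper's body (76 mm by 85 mm) begins 54 mm behind the grasp point. The pads swing forward as they close: fully open they stand 13 mm farther back than shut.
Start: joints at [67.58, 24.414, 4.234, 92.017, -1.954, 63.644, -3.845], TCP at [0.162, -0.655, 0.231] pointing down, gripper open.
Joint ranges: [-163.25, 163.25], [-28.42, 122.38], [-70.27, 78.77], [12.13, 141.07], [-58.53, 238.53], [9.26, 117.41], [-156.51, 156.51]. Speed limits (degrees/s): [108.29, 108.29, 136.94, 136.94, 172.46, 172.46, 172.46].

INTERFACE

Orientations are given as [roll, pitch, yaw] about the fixed x, y, z axes, in that order (R = Rz(yaw) Ry(pitch) Rx(roll)).
In Python, from bench import env gives the robot as it stands.
- The arm moves only by the tool send_rows, never from a script. Its argument "rows" is a list of rows, each an object with "jaw": the opening, from -1 (shut) to 1 (fully open); "xyz": the shift along the tool's x, y, z as a fraction of full scale, a list of three; "dr": the turn, a rotation vector about the tool's x, y, z as a fraction of full scale, a list of three. In form: [{"jaw": jaw, "xyz": [dx, dy, dz], "dr": [rx, ry, rz]}, ...]. A call has 1 to 12 rows; each row shifts and turns the commanded pose from where the row before left it, along the tool's axes as they then stand; what a row does not reach is not made up. Full scale, the value 1, is 0.1 m for a shift and 90 degrees for a turn. A row lasts 1/8 s, in which the tool goes at most 62.5 mm and 10.7 degrees, less where a joint would pass 70% of its speed; a pose out of reach is approached as far as the arm can. A call with a number of a shift or a turn outside -1 to 1 is refused whole. A call with a gripper value outside its range is refused whole. The fingers move at their own pace and stop on an object; "newtons" is the grip in N (left out, the last holds). Time passes only in rows, so rows that do not move let the fingers close. It gives the time, the measured TCP pose, the force, the opening and the grip force at its end, in the units of the state.
- env.get_state(): the state, without advancing time (a new reading comes with each control period).
- env.capture(name): name is "side" or "top" or "wrist"; returns a dict with "img" (420x560x3 uint8, blue, green, red), "range_z" (420x560 float32, m along the optical axis (not along the pixel's ray), 0 where there is no reading), "vertical_fov" (degrees; the focal length in pixels is half the picture's height over the tangent of half this angle, whatever the lens; pixels are square), "cx", "cy" (the principal point, pixels), "rvec" (rotation vector, rad) and "tvec" (3), from world to camera coordinates, as OpenCV has them. Camera axes: x right, y down, z forward; pixel columns grow to the right and rows downward; lengths in m; the calibration is good to about 2 mm. A picture is of the moment at which its call begins.
- env.finish_job(): hands the job in; it is judged then, once.
The state is a dict: "time": time; "q": joint angles; "qd": joint speeds; "effort": joint torques, N m; "position": TCP position; "orientation": TCP orientation; "ft_force": force on the tool from outside, world axes, zero at the start; "ft_torque": the same for the moment, N m; "finger_gap": finger opening in m; "finger_force": force on a finger pad.
Only numpy, scipy, OpenCV 4.12 (cv2) and the standard library are available. Lean on these libraries where they do the work, as an engineer would, in place of code of your own. Each camera call takes 0.05 s, during which the arm holds its last target. There are 200 camera calls.

## Working session

There is one attempt and no reset: what is moved stays moved. The work goes in short steps, Python scripts to look and compute and a tool call to move; the robot and the scene stay as the last step left them, time stands still between calls to the robot, and variables do not carry over. Pictures are saved under pics/ and viewed, at most 10 in all, crops included, and the job is handed in when it is done.

Besides the shell and the picture viewer there is one more tool, called after "Call:" as name([rows], argument=value, ...), one row to a line, values as JSON. send_rows: Moves the arm, as the interface text tells. Its arguments: {"type":"object","properties":{"rows":{"type":"array","items":{"type":"object","properties":{"jaw":{"type":"number"},"xyz":{"type":"array","items":{"type":"number","minimum":-1,"maximum":1}},"dr":{"type":"array","items":{"type":"number","minimum":-1,"maximum":1}}}}},"newtons":{"type":"number"}},"required":["rows"]}

```bash
mkdir -p pics; cat > h.py <<'E'
import numpy as np, cv2, pickle
from scipy.spatial.transform import Rotation as Rn
def cap(env,name):
    c=env.capture(name); h=c["img"].shape[0]
    f=h/2/np.tan(np.radians(c["vertical_fov"])/2)
    c["K"]=np.array([[f,0,c["cx"]],[0,f,c["cy"]],[0,0,1]]); c["R"]=cv2.Rodrigues(np.array(c["rvec"],float))[0]; c["t"]=np.array(c["tvec"],float).ravel()
    c["C"]=-c["R"].T@c["t"]; return c
def ray(c,u,v): return c["R"].T@np.linalg.inv(c["K"])@np.array([u,v,1.])
def plane(c,u,v,z):
    d=ray(c,u,v); return c["C"]+d*(z-c["C"][2])/d[2]
def proj(c,p):
    q=c["K"]@(c["R"]@np.array(p)+c["t"]); return q[:2]/q[2]
def tri(c1,p1,c2,p2):
    A=[];b=[]
    M=np.zeros((3,3));v=np.zeros(3)
    for c,p in((c1,p1),(c2,p2)):
        d=ray(c,*p);d/=np.linalg.norm(d);P=np.eye(3)-np.outer(d,d);M+=P;v+=P@c["C"]
    return np.linalg.solve(M,v)
def cloud(c):
    z=c["range_z"];v,u=np.indices(z.shape);K=c["K"]
    p=np.stack([(u-K[0,2])/K[0,0]*z,(v-K[1,2])/K[1,1]*z,z],-1)
    return (p-c["t"])@c["R"]
def st(s): print({k:np.round(s[k],3).tolist() for k in("time","q","position","orientation","ft_force","finger_gap","finger_force")})
E
python3 - <<'E'
from h import *
from bench import env
st(env.get_state())
ims={}
for n in("top","side"):
    c=cap(env,n);ims[n]=c;cv2.imwrite(f"pics/{n}0.png",c["img"]);print(n,c["C"].round(3),c["K"][0,0],(c["range_z"]>0).mean())
pickle.dump(ims,open("c0.pkl","wb"))
E
```

```text
{'time': 0.0, 'q': [67.579, 24.448, 4.23, 92.053, -1.953, 63.644, -3.846], 'position': [0.162, -0.655, 0.231], 'orientation': [-179.927, 0.005, 13.853], 'ft_force': [-0.947, -0.628, -0.338], 'finger_gap': 0.085, 'finger_force': 0.0}
top [ 0.372 -0.058  0.983] 533.2797873552197 0.9959948979591837
side [ 0.207 -0.621  0.622] 421.76311077811437 0.9808545918367347
```

View pics/top0.png

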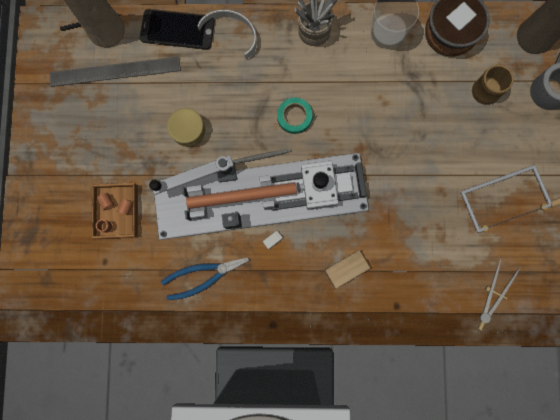

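View pics/side0.png

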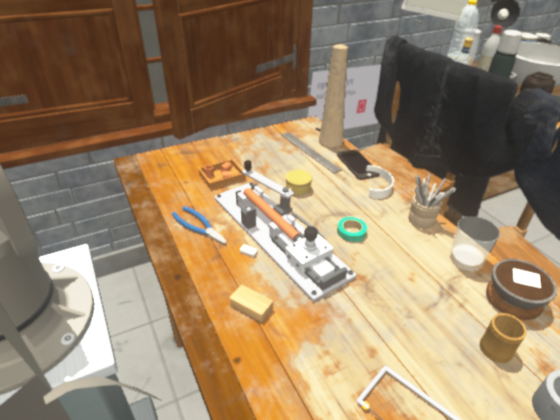

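Top view: hinge at about (225,162), keeper knob (155,186), pull knob (321,181), tube (187..300,195), eraser (272,240), block (348,269), and punch (265,157). Side view: keeper knob about (248,166), pull knob (311,234). Next I measure.

```bash
python3 - <<'E'
from h import *
ims=pickle.load(open("c0.pkl","rb"));T,S=ims["top"],ims["side"]
def blob(c,u,v,r,thr=60):
    m=(c["img"].max(2)<thr).astype(np.uint8)
    n,l,s,ce=cv2.connectedComponentsWithStats(m)
    k=[(np.hypot(*(ce[i]-[u,v])),i) for i in range(1,n) if s[i,4]>15]
    i=min(k)[1];print("blob",s[i],ce[i].round(1));return ce[i],s[i]
PT=cloud(T);PS=cloud(S)
for nm,a,b in(("keeper",(155,186),(248,164)),("pull",(321,181),(311,233))):
    p,_=blob(T,*a,10);q,_=blob(S,*b,10)
    print(nm,"tri",tri(T,p,S,q).round(4),"top cloud",PT[int(round(p[1])),int(round(p[0]))].round(4),"side cl",PS[int(round(q[1])),int(round(q[0]))].round(4), [plane(T,*p,z).round(4) for z in (.08,.092,.0955)])
# tube: copper mask
hsv=cv2.cvtColor(T["img"],cv2.COLOR_BGR2HSV)
z=PT[...,2];m=(z>.04)&(z<.06)&(hsv[...,0]<15)&(hsv[...,1]>110)
v,u=np.where(m);ok=(u>180)&(u<310)&(v>170)&(v<220);P=PT[v[ok],u[ok]]
c=P.mean(0);w=np.linalg.svd(P[:,:2]-c[:2],full_matrices=False)[2][0];t=(P[:,:2]-c[:2])@w
print("tube",c.round(4),w.round(4),"yaw",np.degrees(np.arctan2(w[1],w[0])),t.min(),t.max(),P[:,2].max(),"ends",(c[:2]+w*t.min()).round(4),(c[:2]+w*t.max()).round(4))
# base plate: z 8..18mm
m=((z>.008)&(z<.018)).astype(np.uint8);m[:150]=0;m[245:]=0;m[:,:145]=0;m[:,375:]=0
v,u=np.where(m);r=cv2.minAreaRect(PT[v,u][:,:2].astype(np.float32)*1000);print("base",r, np.median(PT[v,u][:,2]))
for n,(x0,x1,y0,y1) in dict(eraser=(262,286,228,252),block=(322,374,248,290),punch=(240,300,145,165),near=(150,220,155,200)).items():
    sub=PT[y0:y1,x0:x1].reshape(-1,3);k=sub[:,2]>.005;print(n,sub[k].min(0).round(3),sub[k].max(0).round(3))
cv2.imwrite("pics/crop1.png",cv2.resize(T["img"][140:250,140:380],None,fx=3.3,fy=3.3,interpolation=cv2.INTER_CUBIC))
E
```

```text
blob [149 180  13  11 103] [155.1 184.9]
blob [  375    40   185   198 18000] [470.8 130.3]
keeper tri [ 0.5944 -0.0789  0.3661] top cloud [0.5351 0.1785 0.0906] side cl [ 1.442   0.2774 -0.0711] [array([0.5372, 0.1812, 0.08  ]), array([0.535, 0.178, 0.092]), array([0.5344, 0.1771, 0.0955])]
blob [314 172  15  17 189] [320.6 179.9]
blob [  375    40   185   198 18000] [470.8 130.3]
pull tri [ 0.5821 -0.1901  0.3436] top cloud [ 0.5432 -0.1049  0.0935] side cl [ 1.442   0.2774 -0.0711] [array([ 0.5459, -0.105 ,  0.08  ]), array([ 0.5436, -0.1044,  0.092 ]), array([ 0.5429, -0.1042,  0.0955])]
tube [0.5239 0.0352 0.0502] [ 0.1397 -0.9902] yaw -81.97044484987704 -0.09624255420179594 0.09767166985838308 0.05585447267422904 ends [0.5105 0.1305] [ 0.5376 -0.0615]
base ((523.8583374023438, 3.863525390625), (172.84487915039062, 389.6796875), 8.407344818115234) 0.011426351737072316
eraser [ 0.372 -0.058  0.005] [ 0.464 -0.003  0.983]
block [ 0.363 -0.193  0.006] [ 0.429 -0.058  0.983]
punch [ 0.372 -0.069  0.005] [0.619 0.042 0.983]
near [ 0.372 -0.058  0.005] [0.608 0.201 0.983]
```

View pics/crop1.png

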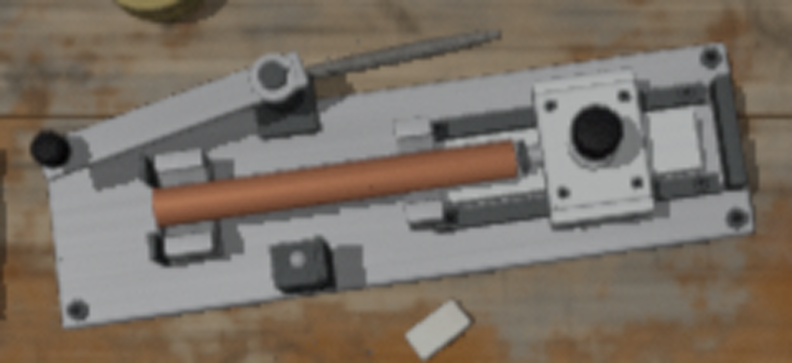

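Crop: keeper knob at crop (50,150), hinge cap (272,77), pull knob (597,132), post (300,263), and base screws (711,57), (737,217), (77,310). Side knobs still need a local mask.

```bash
python3 - <<'E'
from h import *
ims=pickle.load(open("c0.pkl","rb"));T,S=ims["top"],ims["side"]
PT=cloud(T);PS=cloud(S)
def win(c,u,v,r,thr):
    w=c["img"][v-r:v+r,u-r:u+r].max(2)
    n,l,s,ce=cv2.connectedComponentsWithStats((w<thr).astype(np.uint8))
    for i in range(1,n):
        if s[i,4]>15: print("  ",s[i],(ce[i]+[u-r,v-r]).round(1))
for thr in(40,60,80):
    print(thr);win(S,248,166,12,thr);print(' pull');win(S,311,236,16,thr);print(' Ttop');win(T,155,186,12,thr);win(T,321,181,14,thr)
for n,p in dict(s1=(355.5,157.3),s2=(363.3,205.8),s3=(163.3,233.9)).items(): print(n,plane(T,*p,.014).round(4))
h=(140+272/3.3,140+77/3.3); print("hinge",h,PT[int(h[1]),int(h[0])].round(4),plane(T,*h,.07).round(4))
p=(140+300/3.3,140+258/3.3);print("post",PT[int(p[1]),int(p[0])].round(4),plane(T,*p,.052).round(4))
# knob tops from clouds
for nm,c0 in(("keeper",(.536,.179)),("pull",(.5435,-.1045))):
  for cn,P in(("T",PT),("S",PS)):
    k=(np.hypot(P[...,0]-c0[0],P[...,1]-c0[1])<.02)&(P[...,2]>(.066 if nm=="keeper" else .08))
    q=P[k];print(nm,cn,len(q),q.mean(0).round(4),q.min(0).round(4),q.max(0).round(4))
cv2.imwrite("pics/crop2.png",cv2.resize(S["img"][140:300,200:370],None,fx=3.5,fy=3.5,interpolation=cv2.INTER_CUBIC))
E
```

```text
40
 pull
 Ttop
   [ 7  6 11 10 89] [155.1 185. ]
   [  7   6  14  15 168] [320.5 179.9]
60
 pull
 Ttop
   [  6   6  13  11 103] [155.1 184.9]
   [  7   5  15  17 189] [320.6 179.9]
80
   [10 10  4  6 21] [247.6 166.2]
 pull
 Ttop
   [  6   5  13  12 119] [155.  184.9]
   [  6   5  16  17 207] [320.5 180. ]
s1 [ 0.6011 -0.173   0.014 ]
s2 [ 0.5105 -0.186   0.014 ]
s3 [0.4579 0.1802 0.014 ]
hinge (222.42424242424244, 163.33333333333334) [0.578  0.067  0.0699] [0.5774 0.0662 0.07  ]
post [0.4824 0.0527 0.0576] [0.4827 0.0518 0.052 ]
keeper T 117 [0.5359 0.1796 0.087 ] [0.5271 0.1721 0.066 ] [0.5462 0.1897 0.0961]
keeper S 78 [0.5348 0.1761 0.0814] [0.5272 0.1691 0.0662] [0.5444 0.1884 0.0916]
pull T 210 [ 0.5446 -0.1039  0.0926] [ 0.5326 -0.1171  0.0819] [ 0.5596 -0.0915  0.0979]
pull S 152 [ 0.5424 -0.1095  0.0899] [ 0.5318 -0.1198  0.0801] [ 0.5571 -0.0938  0.0959]
```

View pics/crop2.png

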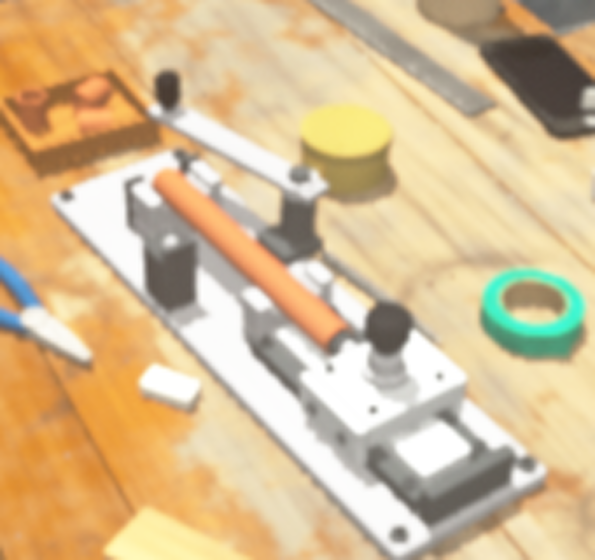

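Side crop: keeper knob centre at crop (168,90), which is full (248,165.7). Pull knob at crop (389,328), which is full (311.1,233.7). Next is a triangulation check, then the approach rows.

```bash
cat >> h.py <<'E'
def Rt(yaw): return Rn.from_euler("xyz",[180,0,yaw],degrees=True)
def rows(p,ori,wps,jaw=None,dp=2):
    """wps: (xyz,yaw,n); prints rounded rows in tool axes; returns final"""
    p=np.array(p,float);R=Rn.from_euler("xyz",ori,degrees=True) if np.ndim(ori) else Rt(ori)
    for tgt,yaw,n in wps:
        tgt=np.array(tgt,float)
        y0=R.as_euler("xyz",degrees=True)[2];dy=(yaw-y0+180)%360-180;p0=p.copy()
        for i in range(1,n+1):
            s=np.round(R.inv().apply(p0+(tgt-p0)*i/n-p)/.1,dp)
            r=np.round((R.inv()*Rt(y0+dy*i/n)).as_rotvec(degrees=True)/90,3)
            p=p+R.apply(s)*.1;R=R*Rn.from_rotvec(r*90,degrees=True)
            print('{"xyz":%s,"dr":%s},'%((s+0).tolist(),(r+0).tolist()))
        print("-> ",p.round(4),R.as_euler("xyz",degrees=True).round(2))
    return p,R
YAW=8.15;O=np.array([.5273,.0085]);ex=np.array([np.cos(np.radians(YAW)),np.sin(np.radians(YAW))]);ey=np.array([-ex[1],ex[0]])
def J(x,y): return O+ex*x+ey*y
E
python3 - <<'E'
from h import *
from bench import env
ims=pickle.load(open("c0.pkl","rb"));T,S=ims["top"],ims["side"]
print("keeper",tri(T,(155,185),S,(248,165.7)).round(4),"pull",tri(T,(320.5,180),S,(311.1,233.7)).round(4))
s=env.get_state()
rows(s["position"],s["orientation"],[((.45,-.35,.231),60,12),((.53,.15,.25),111,12)])
E
```

```text
keeper [0.538  0.1824 0.0757] pull [ 0.5459 -0.1049  0.0823]
{"xyz":[0.29, -0.19, 0.0],"dr":[-0.001, 0.0, -0.043]},
{"xyz":[0.31, -0.17, 0.0],"dr":[0.0, 0.0, -0.042]},
{"xyz":[0.32, -0.15, 0.0],"dr":[0.0, 0.0, -0.043]},
{"xyz":[0.32, -0.12, 0.0],"dr":[0.0, 0.0, -0.043]},
{"xyz":[0.34, -0.11, 0.0],"dr":[0.0, 0.0, -0.043]},
{"xyz":[0.34, -0.08, 0.0],"dr":[0.0, 0.0, -0.042]},
{"xyz":[0.34, -0.06, 0.0],"dr":[0.0, 0.0, -0.043]},
{"xyz":[0.35, -0.03, 0.0],"dr":[0.0, 0.0, -0.043]},
{"xyz":[0.35, -0.02, 0.0],"dr":[0.0, 0.0, -0.043]},
{"xyz":[0.35, 0.02, 0.0],"dr":[0.0, 0.0, -0.042]},
{"xyz":[0.35, 0.03, 0.0],"dr":[0.0, 0.0, -0.043]},
{"xyz":[0.34, 0.06, 0.0],"dr":[0.0, 0.0, -0.043]},
->  [ 0.45   -0.3503  0.2306] [1.7999e+02 2.0000e-02 6.0020e+01]
{"xyz":[0.39, -0.15, -0.02],"dr":[0.0, 0.0, -0.047]},
{"xyz":[0.41, -0.12, -0.01],"dr":[0.0, 0.0, -0.047]},
{"xyz":[0.41, -0.09, -0.02],"dr":[0.0, 0.0, -0.048]},
{"xyz":[0.42, -0.06, -0.02],"dr":[0.0, 0.0, -0.047]},
{"xyz":[0.42, -0.03, -0.01],"dr":[0.0, 0.0, -0.047]},
{"xyz":[0.42, 0.0, -0.02],"dr":[0.0, 0.0, -0.047]},
{"xyz":[0.42, 0.04, -0.01],"dr":[0.0, 0.0, -0.047]},
{"xyz":[0.42, 0.06, -0.02],"dr":[0.0, 0.0, -0.048]},
{"xyz":[0.41, 0.1, -0.02],"dr":[0.0, 0.0, -0.047]},
{"xyz":[0.41, 0.12, -0.01],"dr":[0.0, 0.0, -0.047]},
{"xyz":[0.39, 0.16, -0.02],"dr":[0.0, 0.0, -0.047]},
{"xyz":[0.38, 0.18, -0.02],"dr":[0.0, 0.0, -0.047]},
->  [0.5297 0.1502 0.2504] [-1.8000e+02  2.0000e-02  1.1096e+02]
```

Call:
send_rows([
  {"jaw": 0.1,"xyz": [0.29,-0.19,0],"dr": [0,0,-0.043]},
  {"jaw": 0.1,"xyz": [0.31,-0.17,0],"dr": [0,0,-0.042]},
  {"jaw": 0.1,"xyz": [0.32,-0.15,0],"dr": [0,0,-0.043]},
  {"jaw": 0.1,"xyz": [0.32,-0.12,0],"dr": [0,0,-0.043]},
  {"jaw": 0.1,"xyz": [0.34,-0.11,0],"dr": [0,0,-0.043]},
  {"jaw": 0.1,"xyz": [0.34,-0.08,0],"dr": [0,0,-0.042]},
  {"jaw": 0.1,"xyz": [0.34,-0.06,0],"dr": [0,0,-0.043]},
  {"jaw": 0.1,"xyz": [0.35,-0.03,0],"dr": [0,0,-0.043]},
  {"jaw": 0.1,"xyz": [0.35,-0.02,0],"dr": [0,0,-0.043]},
  {"jaw": 0.1,"xyz": [0.35,0.02,0],"dr": [0,0,-0.042]},
  {"jaw": 0.1,"xyz": [0.35,0.03,0],"dr": [0,0,-0.043]},
  {"jaw": 0.1,"xyz": [0.34,0.06,0],"dr": [0,0,-0.043]},
])

```text
time: 1.6
position: [0.4515, -0.3487, 0.2313]
orientation: [-180.0, -0.0, 60.3]
ft_force: [-0.5, -0.3, 0.2]
finger_gap: 0.0473
finger_force: 0.0
```

Call:
send_rows([
  {"jaw": 0.1,"xyz": [0.39,-0.15,-0.02],"dr": [0,0,-0.047]},
  {"jaw": 0.1,"xyz": [0.41,-0.12,-0.01],"dr": [0,0,-0.047]},
  {"jaw": 0.1,"xyz": [0.41,-0.09,-0.02],"dr": [0,0,-0.048]},
  {"jaw": 0.1,"xyz": [0.42,-0.06,-0.02],"dr": [0,0,-0.047]},
  {"jaw": 0.1,"xyz": [0.42,-0.03,-0.01],"dr": [0,0,-0.047]},
  {"jaw": 0.1,"xyz": [0.42,0,-0.02],"dr": [0,0,-0.047]},
  {"jaw": 0.1,"xyz": [0.42,0.04,-0.01],"dr": [0,0,-0.047]},
  {"jaw": 0.1,"xyz": [0.42,0.06,-0.02],"dr": [0,0,-0.048]},
  {"jaw": 0.1,"xyz": [0.41,0.1,-0.02],"dr": [0,0,-0.047]},
  {"jaw": 0.1,"xyz": [0.41,0.12,-0.01],"dr": [0,0,-0.047]},
  {"jaw": 0.1,"xyz": [0.39,0.16,-0.02],"dr": [0,0,-0.047]},
  {"jaw": 0.1,"xyz": [0.38,0.18,-0.02],"dr": [0,0,-0.047]},
])

```text
time: 3.1
position: [0.5288, 0.1521, 0.2516]
orientation: [180.0, 0.0, 111.2]
ft_force: [0.5, -0.3, -0.8]
finger_gap: 0.0465
finger_force: 0.0
```

```bash
python3 - <<'E'
from h import *
from bench import env
st(env.get_state())
W=cap(env,"wrist");st(env.get_state());cv2.imwrite("pics/w1.png",W["img"]);pickle.dump(W,open("w1.pkl","wb"));print(W["C"].round(3))
for n,p in dict(k=(.536,.179,.09),hinge=(*J(.058,.05),.07)).items(): print(n,proj(W,p).round(1))
E
```

```text
{'time': 3.1, 'q': [10.2, 15.463, -38.94, 104.906, 10.845, 63.366, -11.38], 'position': [0.529, 0.152, 0.252], 'orientation': [179.995, 0.036, 111.24], 'ft_force': [0.531, -0.289, -0.786], 'finger_gap': 0.046, 'finger_force': 0.0}
{'time': 3.15, 'q': [9.926, 15.603, -39.251, 104.733, 10.868, 63.363, -11.43], 'position': [0.529, 0.158, 0.252], 'orientation': [179.893, -0.108, 111.744], 'ft_force': [-2.385, 6.426, 0.425], 'finger_gap': 0.047, 'finger_force': 0.0}
[0.5   0.225 0.395]
k [298.8 160.6]
hinge [293.4 280.1]
```

View pics/w1.png

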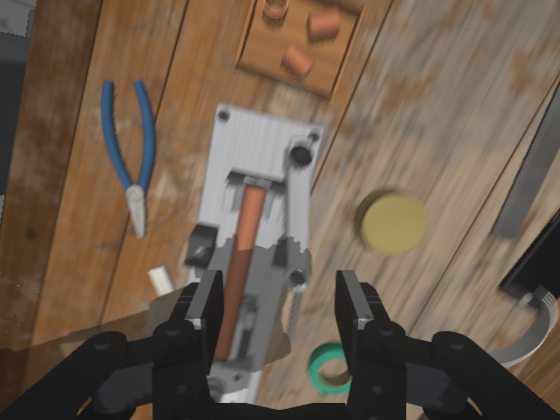

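Wrist view: keeper knob at about (300,154), hinge cap (298,275), jig below. It is slightly blurred because the arm was still settling, so I'll retake it at rest for numbers only.

```bash
python3 - <<'E'
from h import *
from bench import env
ims=pickle.load(open("c0.pkl","rb"));T=ims["top"]
for k in range(3): W=cap(env,"wrist")
s=env.get_state();st(s)
print("expect",proj(W,(.536,.179,.092)).round(1))
u0,v0,r=300,155,30
w=W["img"][v0-r:v0+r,u0-r:u0+r].max(2)
n,l,sx,ce=cv2.connectedComponentsWithStats((w<45).astype(np.uint8))
for i in range(1,n):
    if sx[i,4]>60:
        c=ce[i]+[u0-r,v0-r];print(sx[i],c.round(1),plane(W,*c,.089).round(4),"tri w/top",tri(T,(155,185),W,c).round(4))
P=cloud(W);k=(np.hypot(P[...,0]-.536,P[...,1]-.18)<.025)&(P[...,2]>.085);q=P[k];print(len(q),q.mean(0).round(4),q.min(0).round(4),q.max(0).round(4))
h=np.array(J(.058,.05));k=(np.hypot(P[...,0]-h[0],P[...,1]-h[1])<.014)&(P[...,2]>.064);q=P[k];print("hinge",h,len(q),q.mean(0).round(4),q.max(0).round(4))
E
```

```text
{'time': 3.3, 'q': [10.256, 15.461, -38.885, 104.943, 10.8, 63.342, -11.344], 'position': [0.529, 0.151, 0.251], 'orientation': [-179.979, 0.009, 111.153], 'ft_force': [0.425, -1.141, 0.341], 'finger_gap': 0.047, 'finger_force': 0.0}
expect [298.8 162.6]
8745 [0.545 0.172 0.301] [0.5202 0.1588 0.0855] [0.5606 0.1888 0.3367]
hinge [0.57762596 0.06621739] 501 [0.5782 0.0677 0.0679] [0.5914 0.0802 0.0732]
```

```bash
python3 - <<'E'
from h import *
from bench import env
ims=pickle.load(open("c0.pkl","rb"));T=ims["top"]
W=cap(env,"wrist")
u0,v0,r=300,160,30
w=W["img"][v0-r:v0+r,u0-r:u0+r].max(2)
for thr in(45,60,75):
  n,l,sx,ce=cv2.connectedComponentsWithStats((w<thr).astype(np.uint8))
  for i in range(1,n):
    if sx[i,4]>40:
        c=ce[i]+[u0-r,v0-r];print(thr,sx[i],c.round(1),plane(W,*c,.089).round(4),"tri w/top",tri(T,(155,185),W,c).round(4))
P=cloud(W);k=(np.hypot(P[...,0]-.536,P[...,1]-.18)<.025)&(P[...,2]>.085)&(P[...,2]<.1);q=P[k];print(len(q),np.median(q,0).round(4),q.min(0).round(4),q.max(0).round(4))
cv2.imwrite("pics/w2.png",cv2.resize(W["img"][110:310,200:400],None,fx=3,fy=3))
E
```

```text
60 [ 20  17  21  23 356] [299.9 158.3] [0.5361 0.1802 0.089 ] tri w/top [0.5362 0.1797 0.0857]
75 [ 19  16  23  25 418] [299.8 158.2] [0.536  0.1802 0.089 ] tri w/top [0.5362 0.1798 0.0856]
75 [  0  51  15   9 115] [276.7 185.6] [0.5266 0.1519 0.089 ] tri w/top [0.5236 0.1646 0.1439]
409 [0.536  0.1802 0.0914] [0.5272 0.1703 0.0851] [0.5456 0.1889 0.0939]
```

View pics/w2.png

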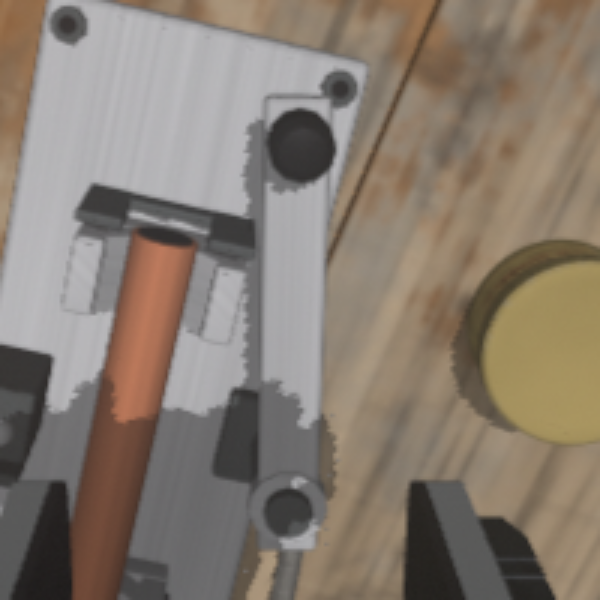

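The knob is centred at w2 crop (301,146), hinge cap at (289,511). Knob is at (0.536, 0.180), with its top near 0.091, which matches the text. Next are the descent rows.

```bash
python3 - <<'E'
from h import *
from bench import env
W=cap(env,"wrist")
print("hinge",plane(W,200+289/3,110+511/3,.072).round(4))
for n,p in dict(s_l=(200+68/3,110+23/3),s_r=(200+340/3,110+88/3)).items(): print(n,plane(W,*p,.014).round(4))
s=env.get_state();st(s)
rows(s["position"],s["orientation"],[((.5361,.1802,.17),110.3,3),((.5361,.1802,.068),110.3,6)])
E
```

```text
hinge [0.5795 0.066  0.072 ]
s_l [0.459  0.1779 0.014 ]
s_r [0.5504 0.1906 0.014 ]
{'time': 3.4, 'q': [10.368, 15.44, -38.801, 104.954, 10.796, 63.342, -11.341], 'position': [0.529, 0.149, 0.251], 'orientation': [-179.973, 0.037, 110.963], 'ft_force': [-0.188, -0.469, 0.43], 'finger_gap': 0.047, 'finger_force': 0.0}
{"xyz":[0.09, 0.06, 0.27],"dr":[0.0, 0.0, 0.002]},
{"xyz":[0.09, 0.06, 0.27],"dr":[0.0, 0.0, 0.003]},
{"xyz":[0.08, 0.05, 0.27],"dr":[0.0, 0.0, 0.002]},
->  [0.5359 0.1797 0.1702] [-1.7997e+02  4.0000e-02  1.1033e+02]
{"xyz":[0.0, 0.0, 0.17],"dr":[0.0, 0.0, 0.0]},
{"xyz":[0.0, 0.0, 0.17],"dr":[0.0, 0.0, 0.0]},
{"xyz":[0.0, 0.0, 0.17],"dr":[0.0, 0.0, 0.0]},
{"xyz":[0.0, 0.0, 0.17],"dr":[0.0, 0.0, 0.0]},
{"xyz":[0.0, 0.0, 0.17],"dr":[0.0, 0.0, 0.0]},
{"xyz":[0.0, 0.0, 0.17],"dr":[0.0, 0.0, 0.0]},
->  [0.5359 0.1796 0.0682] [-1.7997e+02  4.0000e-02  1.1033e+02]
```

Call:
send_rows([
  {"jaw": 0.1,"xyz": [0.09,0.06,0.27],"dr": [0,0,0.002]},
  {"jaw": 0.1,"xyz": [0.09,0.06,0.27],"dr": [0,0,0.003]},
  {"jaw": 0.1,"xyz": [0.08,0.05,0.27],"dr": [0,0,0.002]},
  {"jaw": 0.1,"xyz": [0,0,0.17],"dr": [0,0,0]},
  {"jaw": 0.1,"xyz": [0,0,0.17],"dr": [0,0,0]},
  {"jaw": 0.1,"xyz": [0,0,0.17],"dr": [0,0,0]},
  {"jaw": 0.1,"xyz": [0,0,0.17],"dr": [0,0,0]},
  {"jaw": 0.1,"xyz": [0,0,0.17],"dr": [0,0,0]},
  {"jaw": 0.1,"xyz": [0,0,0.17],"dr": [0,0,0]},
  {"jaw": 0.1,"xyz": [0,0,0],"dr": [0,0,0]},
])

```text
time: 4.65
position: [0.5357, 0.18, 0.0669]
orientation: [-179.9, -0.0, 110.3]
ft_force: [-0.6, 0.1, 0.6]
finger_gap: 0.0468
finger_force: 0.0
```

Call:
send_rows([
  {"jaw": -0.4,"xyz": [0,0,0],"dr": [0,0,0]},
  {"jaw": -1,"xyz": [0,0,0],"dr": [0,0,0]},
  {"jaw": -1,"xyz": [0,0,0],"dr": [0,0,0]},
  {"jaw": -1,"xyz": [0,0,0],"dr": [0,0,0]},
  {"jaw": -1,"xyz": [0,0,0],"dr": [0,0,0]},
], newtons=25)

```text
time: 5.28
position: [0.5369, 0.1804, 0.0689]
orientation: [179.9, -0.0, 110.3]
ft_force: [-0.2, -0.2, 6.4]
finger_gap: 0.0178
finger_force: 24.8
```

```bash
sed -i 's/^YAW=8.15;O=np.array(\[.5273,.0085\])/YAW=8.0;O=np.array([.5279,.0084])/' h.py; python3 - <<'E'
from h import *
from bench import env
s=env.get_state();st(s)
H=np.array([.5785,.066]);r=.122
p=s["position"]; a0=np.degrees(np.arctan2(p[1]-H[1],p[0]-H[0]));print(a0,np.hypot(*(np.array(p[:2])-H)))
w=[]
for a in np.linspace(a0,189,25)[1:]:
    w.append(((*(H+r*np.array([np.cos(np.radians(a)),np.sin(np.radians(a))])),.0689),a,1))
rows(p,s["orientation"],w,dp=3)
E
```

```text
{'time': 5.275, 'q': [1.821, 29.566, -33.908, 111.966, 22.874, 45.103, -24.718], 'position': [0.537, 0.18, 0.069], 'orientation': [179.94, -0.003, 110.339], 'ft_force': [-0.162, -0.159, 6.374], 'finger_gap': 0.018, 'finger_force': 24.811}
109.98678549901501 0.1217700980202928
{"xyz":[0.001, -0.07, 0.0],"dr":[0.001, 0.0, -0.033]},
->  [0.5303 0.1781 0.0689] [-179.97   -0.    113.31]
{"xyz":[-0.002, -0.07, 0.0],"dr":[0.0, 0.0, -0.036]},
->  [0.5239 0.1751 0.0689] [-179.97   -0.    116.55]
{"xyz":[-0.002, -0.07, 0.0],"dr":[0.0, 0.0, -0.037]},
->  [0.5178 0.1718 0.0689] [-1.7997e+02 -1.0000e-02  1.1988e+02]
{"xyz":[-0.002, -0.07, 0.0],"dr":[0.0, 0.0, -0.036]},
->  [0.5118 0.1682 0.0689] [-1.7997e+02 -1.0000e-02  1.2312e+02]
{"xyz":[-0.002, -0.07, 0.0],"dr":[0.0, 0.0, -0.037]},
->  [0.506  0.1642 0.0689] [-1.7997e+02 -1.0000e-02  1.2645e+02]
{"xyz":[-0.002, -0.07, 0.0],"dr":[0.0, 0.0, -0.037]},
->  [0.5005 0.1599 0.0689] [-1.7997e+02 -1.0000e-02  1.2978e+02]
{"xyz":[-0.002, -0.071, 0.0],"dr":[0.0, 0.0, -0.036]},
->  [0.4952 0.1552 0.0689] [-1.7997e+02 -1.0000e-02  1.3302e+02]
{"xyz":[-0.0
[... 1305 characters left out ...]
-0.002, -0.071, 0.0],"dr":[0.0, 0.0, -0.036]},
->  [0.4575 0.0818 0.0689] [-1.7999e+02 -3.0000e-02  1.7253e+02]
{"xyz":[-0.002, -0.07, 0.0],"dr":[0.0, 0.0, -0.037]},
->  [0.4568 0.0748 0.0689] [-1.7999e+02 -3.0000e-02  1.7586e+02]
{"xyz":[-0.002, -0.07, 0.0],"dr":[0.0, 0.0, -0.036]},
->  [0.4565 0.0678 0.0689] [-1.7999e+02 -3.0000e-02  1.7910e+02]
{"xyz":[-0.003, -0.07, 0.0],"dr":[0.0, 0.0, -0.037]},
->  [0.4567 0.0608 0.0689] [-1.7999e+02 -3.0000e-02 -1.7757e+02]
{"xyz":[-0.002, -0.07, 0.0],"dr":[0.0, 0.0, -0.036]},
->  [0.4572 0.0539 0.0689] [-1.7999e+02 -3.0000e-02 -1.7433e+02]
{"xyz":[-0.002, -0.07, 0.0],"dr":[0.0, 0.0, -0.037]},
->  [0.458  0.0469 0.0689] [-1.80e+02 -3.00e-02 -1.71e+02]
```

Call:
send_rows([
  {"jaw": -1,"xyz": [0,-0.07,0],"dr": [0,0,-0.033]},
  {"jaw": -1,"xyz": [-0.002,-0.07,0],"dr": [0,0,-0.036]},
  {"jaw": -1,"xyz": [-0.002,-0.07,0],"dr": [0,0,-0.037]},
  {"jaw": -1,"xyz": [-0.002,-0.07,0],"dr": [0,0,-0.036]},
  {"jaw": -1,"xyz": [-0.002,-0.07,0],"dr": [0,0,-0.037]},
  {"jaw": -1,"xyz": [-0.002,-0.07,0],"dr": [0,0,-0.037]},
  {"jaw": -1,"xyz": [-0.002,-0.071,0],"dr": [0,0,-0.036]},
  {"jaw": -1,"xyz": [-0.002,-0.07,0],"dr": [0,0,-0.037]},
  {"jaw": -1,"xyz": [-0.002,-0.07,0],"dr": [0,0,-0.036]},
  {"jaw": -1,"xyz": [-0.002,-0.07,0],"dr": [0,0,-0.037]},
  {"jaw": -1,"xyz": [-0.002,-0.07,0],"dr": [0,0,-0.036]},
  {"jaw": -1,"xyz": [-0.002,-0.07,0],"dr": [0,0,-0.037]},
])

```text
time: 6.78
position: [0.4741, 0.1272, 0.0689]
orientation: [179.9, 0.1, 149.6]
ft_force: [6.3, -2.3, 2.9]
finger_gap: 0.0176
finger_force: 24.5
```

Call:
send_rows([
  {"jaw": -1,"xyz": [-0.002,-0.07,0],"dr": [0,0,-0.037]},
  {"jaw": -1,"xyz": [-0.002,-0.07,0],"dr": [0,0,-0.036]},
  {"jaw": -1,"xyz": [-0.002,-0.07,0],"dr": [0,0,-0.037]},
  {"jaw": -1,"xyz": [-0.002,-0.07,0],"dr": [0,0,-0.036]},
  {"jaw": -1,"xyz": [-0.002,-0.07,0],"dr": [0,0,-0.037]},
  {"jaw": -1,"xyz": [-0.002,-0.07,0],"dr": [0,0,-0.037]},
  {"jaw": -1,"xyz": [-0.002,-0.071,0],"dr": [0,0,-0.036]},
  {"jaw": -1,"xyz": [-0.002,-0.07,0],"dr": [0,0,-0.037]},
  {"jaw": -1,"xyz": [-0.002,-0.07,0],"dr": [0,0,-0.036]},
  {"jaw": -1,"xyz": [-0.003,-0.06,0],"dr": [0,0,-0.037]},
  {"jaw": -1,"xyz": [-0.002,-0.05,0],"dr": [0,0,-0.036]},
  {"jaw": -1,"xyz": [-0.002,-0.05,0],"dr": [0,0,-0.03]},
])

```text
time: 8.28
position: [0.4592, 0.0515, 0.069]
orientation: [180.0, 0.2, -171.6]
ft_force: [7.3, -0.4, -0.3]
finger_gap: 0.0175
finger_force: 24.9
```

Call:
send_rows([
  {"jaw": -1,"xyz": [0,-0.02,0],"dr": [0,0,0]},
  {"jaw": -1,"xyz": [0,-0.02,0],"dr": [0,0,0]},
  {"jaw": -1,"xyz": [0,0,0],"dr": [0,0,0]},
])

```text
time: 8.65
position: [0.4595, 0.0497, 0.069]
orientation: [179.8, 0.2, -171.6]
ft_force: [4.4, 12.7, -1.8]
finger_gap: 0.0175
finger_force: 25.1
```

Call:
send_rows([
  {"jaw": -1,"xyz": [0,0.02,0],"dr": [0,0,0]},
  {"jaw": 0.2,"xyz": [0,0,0],"dr": [0,0,0]},
  {"jaw": 0.2,"xyz": [0,0,0],"dr": [0,0,0]},
  {"jaw": 0.2,"xyz": [0,0,0],"dr": [0,0,0]},
  {"jaw": 0.2,"xyz": [0,0,-0.2],"dr": [0,0,0]},
  {"jaw": 0.2,"xyz": [0,0,-0.4],"dr": [0,0,0]},
  {"jaw": 0.2,"xyz": [0,0,-0.4],"dr": [0,0,0]},
  {"jaw": 0.2,"xyz": [0,0,-0.3],"dr": [0,0,0]},
  {"jaw": 0.2,"xyz": [0,0,0],"dr": [0,0,0]},
])

```text
time: 9.78
position: [0.4587, 0.0494, 0.2]
orientation: [-179.9, 0.2, -171.7]
ft_force: [-0.1, 0.2, -1.1]
finger_gap: 0.0514
finger_force: 0.0
```

```bash
python3 - <<'E'
from h import *
from bench import env
s=env.get_state();st(s)
rows(s["position"],s["orientation"],[((.525,-.1045,.20),188,6)])
E
```

```text
{'time': 9.775, 'q': [43.336, 15.176, -64.398, 117.739, 16.576, 56.549, 68.772], 'position': [0.459, 0.049, 0.2], 'orientation': [-179.919, 0.17, -171.685], 'ft_force': [-0.11, 0.197, -1.09], 'finger_gap': 0.051, 'finger_force': 0.0}
{"xyz":[-0.07, -0.27, 0.0],"dr":[-0.001, 0.002, 0.001]},
{"xyz":[-0.08, -0.27, 0.0],"dr":[0.0, 0.0, 0.0]},
{"xyz":[-0.07, -0.27, 0.0],"dr":[0.0, 0.0, 0.001]},
{"xyz":[-0.07, -0.27, 0.0],"dr":[0.0, 0.0, 0.0]},
{"xyz":[-0.07, -0.27, 0.0],"dr":[0.0, 0.0, 0.001]},
{"xyz":[-0.08, -0.27, 0.0],"dr":[0.0, 0.0, 0.0]},
->  [ 0.5253 -0.1047  0.2001] [ 1.7999e+02 -1.0000e-02 -1.7196e+02]
```

Call:
send_rows([
  {"jaw": 0.2,"xyz": [-0.07,-0.27,0],"dr": [0,0.002,0]},
  {"jaw": 0.2,"xyz": [-0.08,-0.27,0],"dr": [0,0,0]},
  {"jaw": 0.2,"xyz": [0,0,0],"dr": [0,0,0]},
])

```text
time: 10.15
position: [0.4804, -0.0035, 0.1973]
orientation: [180.0, -0.3, -171.8]
ft_force: [0.2, 0.5, -0.5]
finger_gap: 0.0513
finger_force: 0.0
```

```bash
python3 - <<'E'
from h import *
from bench import env
st(env.get_state())
E
```

```text
{'time': 10.15, 'q': [46.72, 17.668, -62.079, 115.523, 18.435, 57.634, 73.812], 'position': [0.48, -0.003, 0.197], 'orientation': [179.963, -0.257, -171.802], 'ft_force': [0.169, 0.453, -0.548], 'finger_gap': 0.051, 'finger_force': 0.0}
```

Joint 3 moves away from its limit, so I'll continue.

Call:
send_rows([
  {"jaw": 0.2,"xyz": [-0.07,-0.27,0],"dr": [0,0,0.001]},
  {"jaw": 0.2,"xyz": [-0.07,-0.27,0],"dr": [0,0,0]},
  {"jaw": 0.2,"xyz": [-0.07,-0.25,0],"dr": [0,0,0.001]},
  {"jaw": 0.2,"xyz": [-0.07,-0.22,0],"dr": [0,0,0]},
  {"jaw": 0.2,"xyz": [0,0,0],"dr": [0,0,0]},
  {"jaw": 0.2,"xyz": [0,0,0],"dr": [0,0,0]},
  {"jaw": 0.2,"xyz": [0,0,0],"dr": [0,0,0]},
])

```text
time: 11.02
position: [0.5225, -0.0969, 0.1983]
orientation: [-180.0, -0.2, -171.8]
ft_force: [0.4, 0.1, -0.2]
finger_gap: 0.0513
finger_force: 0.0
```

```bash
python3 - <<'E'
from h import *
from bench import env
ims=pickle.load(open("c0.pkl","rb"));T=ims["top"]
W=cap(env,"wrist");s=env.get_state();st(s);cv2.imwrite("pics/w3.png",W["img"])
e=proj(W,(.5437,-.1045,.095));print("expect",e)
u0,v0=e.round().astype(int);r=45
w=W["img"][v0-r:v0+r,u0-r:u0+r].max(2)
for thr in(45,60):
  n,l,sx,ce=cv2.connectedComponentsWithStats((w<thr).astype(np.uint8))
  for i in range(1,n):
    if sx[i,4]>200:
        c=ce[i]+[u0-r,v0-r];print(thr,sx[i],c.round(1),plane(W,*c,.091).round(4),"tri",tri(T,(320.5,180),W,c).round(4))
P=cloud(W);k=(np.hypot(P[...,0]-.5437,P[...,1]+.1045)<.025)&(P[...,2]>.085)&(P[...,2]<.105);q=P[k];print(len(q),np.median(q,0).round(4),q.min(0).round(4),q.max(0).round(4))
pk=J(-.064,.05);c2=cap(env,"top");p=proj(c2,(*pk,.085)).round(1);print("keeper exp px",p)
m=(c2["img"].max(2)<60).astype(np.uint8);n,l,sx,ce=cv2.connectedComponentsWithStats(m)
for i in range(1,n):
    if np.hypot(*(ce[i]-p))<12 and sx[i,4]>15: print(sx[i],ce[i],plane(c2,*ce[i],.089),pk)
cv2.imwrite("pics/top1.png",cv2.resize(c2["img"][140:250,140:380],None,fx=3.3,fy=3.3,interpolation=cv2.INTER_CUBIC))
E
```

```text
{'time': 11.075, 'q': [51.33, 22.478, -58.284, 109.657, 22.039, 60.167, 81.893], 'position': [0.523, -0.097, 0.198], 'orientation': [-179.993, -0.176, -171.765], 'ft_force': [-0.045, 0.258, 0.462], 'finger_gap': 0.051, 'finger_force': 0.0}
expect [266.31984622 237.70160137]
60 [ 26  23  36  39 989] [263.6 235.2] [ 0.5437 -0.1066  0.091 ] tri [ 0.5446 -0.1055  0.0878]
1130 [ 0.543  -0.1063  0.0946] [ 0.5318 -0.1198  0.085 ] [ 0.5587 -0.0923  0.0973]
keeper exp px [230.  230.6]
[224 225  12  11  91] [229.78021978 230.14285714] [0.45799849 0.04894051 0.089     ] [0.45756419 0.04900632]
```

View pics/w3.png

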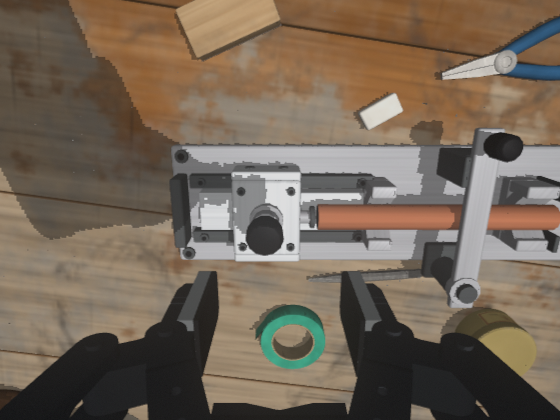

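Wrist view: the keeper now lies across the tube with its knob at (503,147), the pull knob is at (264,235), and the bystanders are undisturbed. Pull knob is at about (0.544, -0.106), top near 0.095.

```bash
python3 - <<'E'
from h import *
from bench import env
s=env.get_state()
rows(s["position"],s["orientation"],[((.544,-.106,.13),188,4),((.544,-.106,.066),188,4)],dp=3)
E
```

```text
{"xyz":[-0.05, -0.03, 0.171],"dr":[0.0, -0.002, 0.001]},
{"xyz":[-0.05, -0.029, 0.171],"dr":[0.0, 0.0, 0.0]},
{"xyz":[-0.05, -0.03, 0.171],"dr":[0.0, 0.0, 0.001]},
{"xyz":[-0.05, -0.029, 0.17],"dr":[0.0, 0.0, 0.001]},
->  [ 0.544 -0.106  0.13 ] [-1.7999e+02  1.0000e-02 -1.7204e+02]
{"xyz":[0.0, 0.0, 0.16],"dr":[0.0, 0.0, 0.0]},
{"xyz":[0.0, 0.0, 0.16],"dr":[0.0, 0.0, 0.0]},
{"xyz":[0.0, 0.0, 0.16],"dr":[0.0, 0.0, 0.0]},
{"xyz":[0.0, 0.0, 0.16],"dr":[0.0, 0.0, 0.0]},
->  [ 0.544 -0.106  0.066] [-1.7999e+02  1.0000e-02 -1.7204e+02]
```

Call:
send_rows([
  {"jaw": 0.2,"xyz": [-0.05,-0.03,0.17],"dr": [0,-0.002,0.001]},
  {"jaw": 0.2,"xyz": [-0.05,-0.03,0.17],"dr": [0,0,0]},
  {"jaw": 0.2,"xyz": [-0.05,-0.03,0.17],"dr": [0,0,0.001]},
  {"jaw": 0.2,"xyz": [-0.05,-0.03,0.17],"dr": [0,0,0.001]},
  {"jaw": 0.2,"xyz": [0,0,0.16],"dr": [0,0,0]},
  {"jaw": 0.2,"xyz": [0,0,0.16],"dr": [0,0,0]},
  {"jaw": 0.2,"xyz": [0,0,0.16],"dr": [0,0,0]},
  {"jaw": 0.2,"xyz": [0,0,0.16],"dr": [0,0,0]},
  {"jaw": 0.2,"xyz": [0,0,0],"dr": [0,0,0]},
  {"jaw": 0.2,"xyz": [0,0,0],"dr": [0,0,0]},
])

```text
time: 12.38
position: [0.5444, -0.1066, 0.0665]
orientation: [180.0, 0.0, -172.1]
ft_force: [0.4, 0.4, 0.4]
finger_gap: 0.0514
finger_force: 0.0
```

Call:
send_rows([
  {"jaw": -0.2,"xyz": [0,0,0],"dr": [0,0,0]},
  {"jaw": -1,"xyz": [0,0,0],"dr": [0,0,0]},
  {"jaw": -1,"xyz": [0,0,0],"dr": [0,0,0]},
  {"jaw": -1,"xyz": [0,0,0],"dr": [0,0,0]},
  {"jaw": -1,"xyz": [0,0,0],"dr": [0,0,0]},
], newtons=60)

```text
time: 13.0
position: [0.5444, -0.1058, 0.0668]
orientation: [180.0, 0.1, -172.1]
ft_force: [-2.8, 4.9, 5.3]
finger_gap: 0.0248
finger_force: 58.7
```

Call:
send_rows([
  {"jaw": -1,"xyz": [0,0,-0.02],"dr": [0,0,0]},
  {"jaw": -1,"xyz": [0,0,-0.02],"dr": [0,0,0]},
  {"jaw": -1,"xyz": [0,0,-0.02],"dr": [0,0,0]},
  {"jaw": -1,"xyz": [0,0,-0.02],"dr": [0,0,0]},
  {"jaw": -1,"xyz": [0,0,-0.02],"dr": [0,0,0]},
  {"jaw": -1,"xyz": [0,0,-0.02],"dr": [0,0,0]},
  {"jaw": -1,"xyz": [0,0,-0.02],"dr": [0,0,0]},
  {"jaw": -1,"xyz": [0,0,0],"dr": [0,0,0]},
  {"jaw": -1,"xyz": [0,0,0],"dr": [0,0,0]},
])

```text
time: 14.12
position: [0.5443, -0.1067, 0.0804]
orientation: [-180.0, 0.0, -172.1]
ft_force: [3.2, 1.9, 0.7]
finger_gap: 0.0251
finger_force: 60.0
```

```bash
python3 - <<'E'
from h import *
from bench import env
st(env.get_state())
S=cap(env,"side");st(env.get_state())
cv2.imwrite("pics/s1.png",cv2.resize(S["img"][180:310,250:370],None,fx=4.5,fy=4.5,interpolation=cv2.INTER_CUBIC))
E
```

```text
{'time': 14.125, 'q': [44.06, 32.811, -50.637, 112.425, 32.995, 50.31, 73.766], 'position': [0.544, -0.107, 0.08], 'orientation': [-179.99, 0.029, -172.091], 'ft_force': [3.247, 1.923, 0.692], 'finger_gap': 0.025, 'finger_force': 60.004}
{'time': 14.175, 'q': [44.058, 32.814, -50.631, 112.427, 32.996, 50.309, 73.766], 'position': [0.544, -0.107, 0.08], 'orientation': [-179.99, 0.024, -172.093], 'ft_force': [3.155, 1.689, 1.393], 'finger_gap': 0.025, 'finger_force': 60.002}
```

View pics/s1.png

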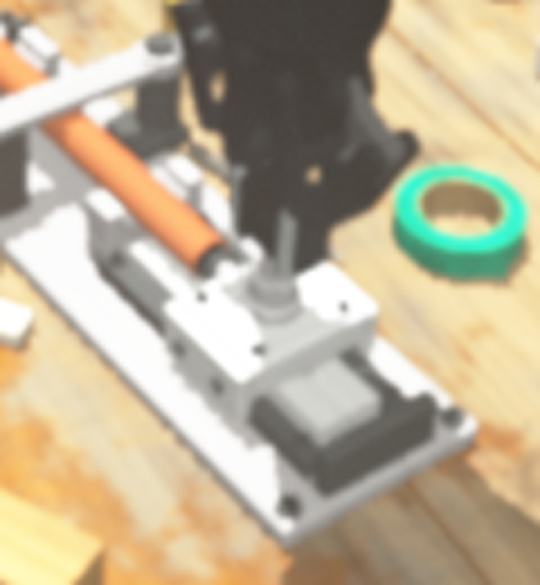

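The keeper is across the tube, and the plunger rod is exposed above the boss at about (288,235), so the pin is raised. Now the slide, roughly 26 mm along tool +y.

Call:
send_rows([
  {"jaw": -1,"xyz": [0,0.04,0],"dr": [0,0,0]},
  {"jaw": -1,"xyz": [0,0.04,0],"dr": [0,0,0]},
  {"jaw": -1,"xyz": [0,0.04,0],"dr": [0,0,0]},
  {"jaw": -1,"xyz": [0,0.04,0],"dr": [0,0,0]},
  {"jaw": -1,"xyz": [0,0.04,0],"dr": [0,0,0]},
  {"jaw": -1,"xyz": [0,0.04,0],"dr": [0,0,0]},
  {"jaw": -1,"xyz": [0,0.015,0],"dr": [0,0,0]},
  {"jaw": -1,"xyz": [0,0,0],"dr": [0,0,0]},
  {"jaw": -1,"xyz": [0,0,0],"dr": [0,0,0]},
])

```text
time: 15.3
position: [0.5406, -0.0814, 0.0802]
orientation: [180.0, 0.0, -172.1]
ft_force: [3.7, -0.7, 0.6]
finger_gap: 0.0246
finger_force: 60.0
```

```bash
python3 - <<'E'
from h import *
from bench import env
s=env.get_state();st(s)
p=np.array(s["position"][:2]);print("travel vs -.1054 start along jig y", (p-np.array([.5443,-.1054]))@ey,"lateral",(p-np.array([.5443,-.1054]))@ex)
E
```

```text
{'time': 15.3, 'q': [41.973, 32.28, -50.973, 113.416, 32.861, 49.856, 71.074], 'position': [0.541, -0.081, 0.08], 'orientation': [179.994, 0.009, -172.086], 'ft_force': [3.733, -0.715, 0.565], 'finger_gap': 0.025, 'finger_force': 60.038}
travel vs -.1054 start along jig y 0.02430709694054826 lateral -0.00027865437888847385
```

Call:
send_rows([
  {"jaw": -1,"xyz": [0,0.003,0.02],"dr": [0,0,0]},
  {"jaw": -1,"xyz": [0,0,0.02],"dr": [0,0,0]},
  {"jaw": -1,"xyz": [0,0,0.02],"dr": [0,0,0]},
  {"jaw": -1,"xyz": [0,0,0.02],"dr": [0,0,0]},
  {"jaw": -1,"xyz": [0,0,0.02],"dr": [0,0,0]},
  {"jaw": -1,"xyz": [0,0,0.02],"dr": [0,0,0]},
  {"jaw": -1,"xyz": [0,0,0],"dr": [0,0,0]},
])

```text
time: 16.18
position: [0.5405, -0.0809, 0.0679]
orientation: [180.0, -0.0, -172.1]
ft_force: [6.0, 1.4, -4.1]
finger_gap: 0.0249
finger_force: 59.6
```

Call:
send_rows([
  {"jaw": -1,"xyz": [0,0,0.015],"dr": [0,0,0]},
  {"jaw": -1,"xyz": [0,0,0.015],"dr": [0,0,0]},
  {"jaw": -1,"xyz": [0,0,0],"dr": [0,0,0]},
  {"jaw": -1,"xyz": [0,0,0],"dr": [0,0,0]},
])

```text
time: 16.68
position: [0.5408, -0.0809, 0.0661]
orientation: [-180.0, 0.0, -172.1]
ft_force: [-3.2, 1.2, 22.5]
finger_gap: 0.0248
finger_force: 62.1
```

```bash
python3 - <<'E'
from h import *
from bench import env
ims=pickle.load(open("c0.pkl","rb"))
st(env.get_state())
S=cap(env,"side");T=cap(env,"top");st(env.get_state())
def tube(T):
    hsv=cv2.cvtColor(T["img"],cv2.COLOR_BGR2HSV);PT=cloud(T);z=PT[...,2]
    m=(z>.045)&(z<.06)&(hsv[...,0]<15)&(hsv[...,1]>110);m[:, :150]=0;m[:,310:]=0
    P=PT[m];y=(P[:,:2]-O)@ey;x=(P[:,:2]-O)@ex;ok=abs(x)<.02;print("tube y ends",np.percentile(y[ok],[.5,99.5]).round(4))
tube(ims["top"]);tube(T)
a=cv2.resize(S["img"][150:310,210:370],(400,400),interpolation=cv2.INTER_CUBIC);b=cv2.resize(T["img"][125:265,145:385],(400,233),interpolation=cv2.INTER_CUBIC)
o=np.zeros((400,800,3),np.uint8);o[:,:400]=a;o[:233,400:]=b;cv2.imwrite("pics/f1.png",o)
E
```

```text
{'time': 16.675, 'q': [41.077, 33.353, -49.997, 113.886, 34.216, 48.58, 69.927], 'position': [0.541, -0.081, 0.066], 'orientation': [-179.965, 0.029, -172.076], 'ft_force': [-3.229, 1.223, 22.536], 'finger_gap': 0.025, 'finger_force': 62.066}
{'time': 16.775, 'q': [41.075, 33.348, -49.999, 113.885, 34.214, 48.581, 69.926], 'position': [0.541, -0.081, 0.066], 'orientation': [-179.963, 0.032, -172.074], 'ft_force': [-3.104, 1.042, 22.764], 'finger_gap': 0.025, 'finger_force': 62.062}
tube y ends [-0.0695  0.1227]
tube y ends [-0.0481  0.1445]
```

View pics/f1.png

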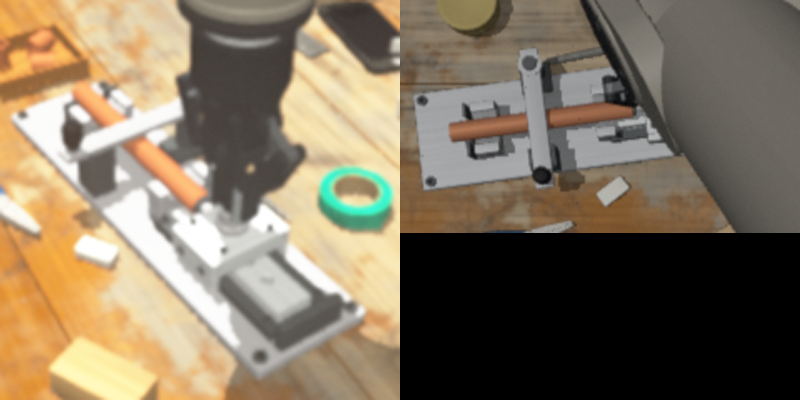

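The side and top views show the pusher seated against the tube, the keeper shut over the tube with its knob at (541,175) in the top inset, and the eraser and block in place. The pin bottomed firmly (22 N at the starting height) and the tube centre is at y of about 48 mm, as specified. I'm handing the job in.

```bash
python3 -c "
from bench import env
print(env.finish_job())"
```

```text
the job is handed in; nothing more can be done
None
```

I handed the job in at about 17 s of the 51 s allowed: the keeper is shut at its stop, the carriage is in the next hole with the tube fed forward (centre measured at about 48 mm, target 48.5), and the pin is home with the knob still gripped; no result came back from the judging.

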